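# Lay the breakfast tray

### The job

Lay the breakfast tray: pull the bottom coaster out of the dispenser and lay it squarely on the tray's cork mat, and then stand the handleless cup in the middle of that coaster. Also stand the knob-topped mill in the tray's round holder and the square jar in its square holder, upright. Leave the flat-topped mill and the round jar where they stand, and the other two coasters stacked in the dispenser; let go of everything.

Things in the scene. Friction and masses are not known exactly. Their poses are not given: they have to be found in the camera images.
- coaster: Bottom coaster of the stack, to be taken: wooden plate 96 (x) x 64 (y) x 10 mm. Origin: centre of its underside, 20 mm above the table at first. It juts along its own -x (towards the robot within 0.2 rad) through a slot under the dispenser's front wall, 38 mm past the stack, overhanging freely: grip its long edges at its x = -34 mm; pull level along its -x; clear after 75 mm.
- coaster_top: Uppermost of three alike coasters (a third between); these two stay and drop 10 mm. Origin: centre of its underside. They lie inside a fixed white dispenser, left or right on the table: foot 107 x 75 mm, 20 mm high, ending 19 mm behind the grip point of the jutting coaster; walls up to 54 mm above the table, the front one ending there too; 1.5 mm play each side of a coaster.
- cup: White cup without handle, open at the top, 56 mm across the rim, narrower at its foot, 72 mm high. Origin: centre of its underside. Grip it from outside about 50 mm up. Cup, mills, jars and a paper-labelled tin (52 mm across, 55 high) stand in two rows in the middle of the table, in any order, at least 85 mm centre to centre; none there is over 96 mm high.
- mill: Turned dark-wood mill with a ball knob on top: foot 44 mm across, waist 32 mm across at 34 mm up, head a cylinder 40 mm across from 50 to 76 mm up, ball knob 19 mm across, top at 96 mm. Origin: centre of its underside. Grip the head about 64 mm up.
- flat_mill: Look-alike mill that stays: same body as the other, but flat on top (a small steel disc, no knob), 77 mm high. Origin: centre of its underside.
- square_jar: White ceramic jar of square section 42 x 42 mm (sides along its x and y), square cork lid, 76 mm high in all (ceramic up to 62 mm). Origin: centre of its underside. Grip two facing sides about 48 mm up.
- round_jar: Look-alike jar that stays: white ceramic, round, 44 mm across, round cork lid, 76 mm high. Origin: centre of its underside.
- mat: Cork mat 100 (x) x 68 (y) x 3 mm, place of the coaster (long side along long side, either way round). Origin: centre of its underside, 6 mm above the table. Mat and holders are fixed 98 mm apart in a row, any order, on a fixed wooden tray (322 x 162 mm, floor 6 mm, rim 14 mm above the table), on the other side from the dispenser. Its x runs along the row, away from the robot within 0.2 rad.
- round_holder: Round steel holder fixed on the tray, for the mill: 74 mm across outside, 68 mm inside, 20 mm high, floor 3 mm thick. Origin: centre of its underside, 6 mm above the table; so its inner floor is 9 mm, its rim 26 mm above the table.
- square_holder: Square steel holder fixed on the tray, for the square jar: 72 x 72 mm outside, 66 x 66 mm inside (sides along its x and y), 20 mm high, floor 3 mm thick. Origin: centre of its underside, 6 mm above the table; so its inner floor is 9 mm, its rim 26 mm above the table.
Things that resemble listed ones, but are neither listed nor needed, are in the scene too. Leave any orange or yellow look-alike of the round_jar alone.

How it is judged:
By the outcome, as a careful person would: the job done as asked, in the order asked, and still so for the second after the job is handed in, with the robot touching nothing.
It also fails if it takes over 128 s, if anything falls off the work surface, if the arm or the gripper's body presses on something with over 40 N, if the wrist force passes 120 N, or if a joint passes its speed limit or range.

### The arm

A 6-joint arm with a two-finger parallel gripper is mounted at the origin on the work surface. World frame = base frame: x ahead of the robot, y to its left, z up, the work surface at z = 0. Lengths are in mm, angles in rad, forces in N, time in s.
With the tool pointing down it reaches from about 300 to 775 mm from the base axis. Payload 14.6 kg.
Tool frame: the origin (TCP) lies on the centre line of the jaws, within the pads' length; the fingertips stand 19 mm ahead of it and the grasp point (between the pads) is the TCP (bot.tip_reach is the distance from the TCP to the fingertips, in mm); z points along the fingers, y is the line along which they close (so a half turn about z gives the same grasp; the last joint's range is limited). The gripper opens to 85 mm and grips with 20 to 120 N. Pads are 22 mm wide; open, the fingers measure 114 mm over their backs; the gripper's body (76 mm by 85 mm) begins 54 mm behind the grasp point. The pads swing forward as they close: fully open they stand 13 mm farther back than shut.
Start: joints at [-1.263, 0.3, 1.521, -0, 1.321, -0.067], TCP at [201.34, -511.812, 220.581] pointing down, gripper open.
Joint ranges: [-3.03, 3.03], [-0.79, 2.21], [0.23, 2.52], [-1.04, 4.18], [0, 3.07], [-2.55, 2.55]. Speed limits (rad/s): [2.22, 2.22, 2.57, 3.14, 3.14, 3.14].

### API

Orientations are given as a unit quaternion [w, x, y, z].
In Python, from rig import bot gives the robot as it stands. Calls block until the motion is done:
- bot.move_to(position, orientation): joint-space move of the TCP to a pose.
- bot.servo_line(position, attitude=None, speed=150, until_force=None): straight line of the TCP; attitude=None keeps the orientation; speed is the mean speed in mm/s. With until_force (N) it stops when the force on the tool has changed by that much, and returns True; else False.
- bot.move_joints(angles): joint-space move.
- bot.move_gripper(opening, grip_force=None): finger opening in mm; grip_force is the grip in N (None keeps the last); returns when the fingers have stopped.
- bot.dwell(seconds).
- bot.ik(position, orientation): joint angles nearest the present ones, or None.
- bot.read_state(): the state.
- bot.read_camera(name): name is "scene" or "top" or "wrist"; returns a dict with "image" (480x640x3 uint8, blue, green, red), "depth" (480x640 float32, mm along the optical axis (not along the pixel's ray), 0 where there is no reading), "fovy" (degrees; the focal length in pixels is half the picture's height over the tangent of half this angle, whatever the lens; pixels are square), "cx", "cy" (the principal point, pixels), "eye" and "attitude" of the camera in the world; the wrist camera has in their place "mount" (4x4, takes a point from camera to tool coordinates, whose origin is the TCP and whose axes are the flange's). Camera axes: x right, y down, z forward; pixel columns grow to the right and rows downward; lengths in mm; the calibration is good to about 2 mm. A picture is of the moment at which its call begins: read the wrist's pose just before it.
A pose or a line that the arm cannot do raises bot.MotionError and nothing moves.
- bot.finish_job(): hands the job in; it is judged then, once.
The state is a dict: "clock": time; "joint_positions": joint angles; "qvel": joint speeds; "effort": joint torques, N m; "ee_pos": TCP position; "tool_rot": TCP orientation; "ft_force": force on the tool from outside, world axes, zero at the start; "moment": the same for the moment, N m; "grip_width": finger opening in mm; "grip_force": force on a finger pad.
Only numpy, scipy, OpenCV 4.12 (cv2) and the standard library are available. Lean on these libraries where they do the work, as an engineer would, in place of code of your own. Each camera call takes 0.05 s, during which the arm holds its last target. There are 200 camera calls.

## Working session

There is one attempt and no reset: what is moved stays moved. The work goes in short steps, each a Python script; the robot and the scene stay as the last script left them, time stands still between calls to the robot, and variables do not carry over. Pictures are saved under pics/ and viewed, at most 14 in all, crops included, and the job is handed in when it is done.

```bash
ls; mkdir -p pics
python3 - <<'E'
from rig import bot
import cv2,numpy as np
for n in ("scene","top"):
    c=bot.read_camera(n); cv2.imwrite(f"pics/{n}0.png",c["image"]); np.save(f"pics/{n}0.npy",c["depth"])
    print(n,c["fovy"],c["cx"],c["cy"],c["eye"],c["attitude"],c["image"].shape,[k for k in c])
c=bot.read_camera("wrist");print(c["mount"],c["fovy"],c["cx"],c["cy"])
print(bot.read_state())
E
```

```text
pics
scene 47.81976433466747 315.00925828259864 230.1072481684157 [1044.55106133   75.27372878  858.14345356] [-0.17196458  0.60845666  0.74510134 -0.21220901] (480, 640, 3) ['image', 'depth', 'fovy', 'cx', 'cy', 'eye', 'attitude']
top 43.206511304125684 328.8641469703886 243.00445719709606 [ 348.05501917    4.21462246 1363.12329219] [ 0.05687623 -0.6948415   0.71429488 -0.06118166] (480, 640, 3) ['image', 'depth', 'fovy', 'cx', 'cy', 'eye', 'attitude']
[[ 1.64191082e-04 -9.62260150e-01 -2.72131175e-01  6.79971235e+01]
 [ 9.99999900e-01  2.71167031e-04 -3.55498273e-04 -9.95815244e-01]
 [ 4.15874824e-04 -2.72131089e-01  9.62260099e-01 -1.52778410e+02]
 [ 0.00000000e+00  0.00000000e+00  0.00000000e+00  1.00000000e+00]] 63.02614402887981 314.47198696831697 242.6019263762064
{'clock': 0.15, 'joint_positions': array([-1.26261131e+00,  3.00370170e-01,  1.52144539e+00,  1.83113640e-05,
        1.32077030e+00, -6.66253654e-02]), 'qvel': array([ 0.00133762, -0.00375932, -0.00222284, -0.0004643 ,  0.00223528,
       -0.0001825 ]), 'effort': array([ 2.21131042e-03, -5.43667960e+01, -3.61887431e+01,  6.42413261e-05,
        3.16763515e-03,  6.00967996e-05]), 'ee_pos': array([ 201.27808115, -511.62310794,  220.13410625]), 'tool_rot': array([-4.94054631e-04,  9.82491283e-01,  1.86307897e-01, -5.10287353e-05]), 'ft_force': array([ 0.12334844, -0.70602997, -0.18451972]), 'moment': array([-0.06707448, -0.01360601, -0.01226598]), 'grip_force': 0.0, 'grip_width': 85.24510338795939}
```

View pics/top0.png

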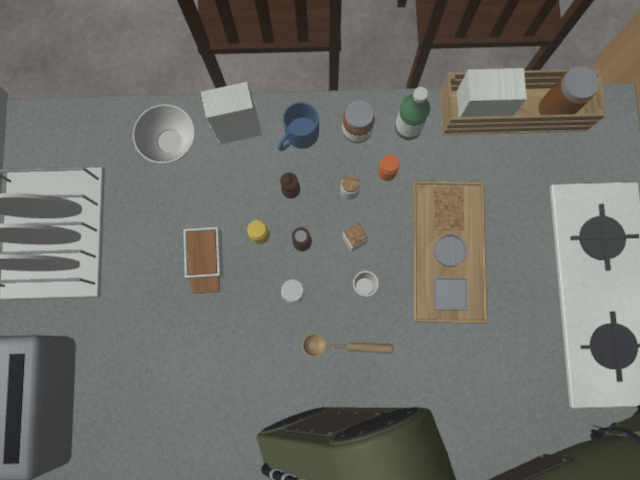

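View pics/scene0.png

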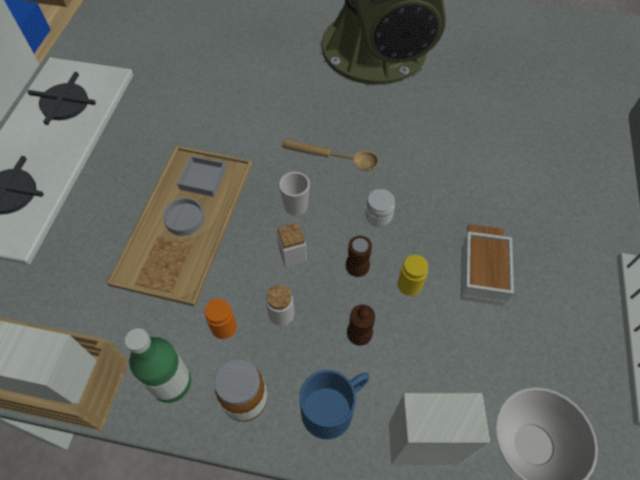

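The top view shows the tray on the right: mat (450,208), round holder (450,250), square holder (451,294). The dispenser is on the left at (201,255), with the coaster jutting out to (204,285). The knob mill is at (289,185), flat mill (301,239), square jar (354,237), round jar (349,186), cup (365,284) and tin (291,291). The scene view agrees: knob mill (362,322), cup (295,190), square jar (292,240), and yellow and orange look-alikes to leave alone.

```bash
cat > h.py <<'E'
from rig import bot
import numpy as np, cv2
from scipy.spatial.transform import Rotation as R
def rot(q): return R.from_quat(np.roll(q,-1))
class Cam:
    def __init__(s,name):
        st=bot.read_state(); c=bot.read_camera(name)
        s.img=c["image"]; s.depth=c["depth"]; s.cx,s.cy=c["cx"],c["cy"]; s.f=240/np.tan(np.radians(c["fovy"])/2)
        if name=="wrist":
            M=np.array(c["mount"]); T=rot(st["tool_rot"]).as_matrix()
            s.R=T@M[:3,:3]; s.eye=st["ee_pos"]+T@M[:3,3]
        else: s.R=rot(c["attitude"]).as_matrix(); s.eye=np.array(c["eye"])
    def ray(s,uv):
        uv=np.atleast_2d(uv).astype(float)
        d=np.c_[(uv[:,0]-s.cx)/s.f,(uv[:,1]-s.cy)/s.f,np.ones(len(uv))]@s.R.T
        return d
    def plane(s,uv,z):
        d=s.ray(uv); return s.eye+d*((z-s.eye[2])/d[:,2])[:,None]
    def pix(s,p):
        q=(np.atleast_2d(p)-s.eye)@s.R; return q[:,:2]/q[:,2:]*s.f+[s.cx,s.cy]
    def cloud(s):
        v,u=np.mgrid[:480,:640]; d=np.c_[(u.ravel()-s.cx)/s.f,(v.ravel()-s.cy)/s.f,np.ones(u.size)]
        return (s.eye+(d*s.depth.ravel()[:,None])@s.R.T).reshape(480,640,3)
def tri(c1,a,c2,b):
    d1,d2=c1.ray(a)[0],c2.ray(b)[0]
    t=np.linalg.lstsq(np.c_[d1,-d2],c2.eye-c1.eye,rcond=None)[0]
    p,q=c1.eye+d1*t[0],c2.eye+d2*t[1]; return (p+q)/2,np.linalg.norm(p-q)
def down(yaw):  # tool z down, tool x at world angle yaw
    q=(R.from_euler("z",yaw)*R.from_euler("x",np.pi)).as_quat(); return np.roll(q,1)
E
python3 - <<'E'
from h import *
np.set_printoptions(precision=1,suppress=True)
t=Cam("top"); s=Cam("scene")
for n,a,b in [("knob",(288,178),(362,310)),("flat",(301,235),(361,245)),("sq",(354,230),(291,232)),("rj",(349,180),(280,293)),("cup",(366,282),(294,182)),("tin",(291,288),(380,199)),
 ("mat",(450,208),(164,263)),("rh",(450,249),(184,216)),("sh",(451,294),(203,176)),("disp",(202,252),(490,261))]:
    print(n,*tri(t,a,s,b))
P=t.cloud(); 
for u,v in [(450,208),(451,294),(250,350),(301,235),(205,285)]: print(P[v,u])
E
```

```text
knob [707.4  77.9  92.5] 0.06348838919090971
flat [584.3  55.5  74.6] 5.0476549211383634
sq [589.9 -60.7  87.1] 1.0217245437600238
rj [701.4 -53.4  84.7] 1.8456694216362448
cup [478.6 -82.1  74.5] 2.8568974676963856
tin [472.1  76.9  57.1] 1.4021557937677163
mat [ 650.2 -285.3    4.6] 5.0525821645367754
rh [ 553.6 -277.7   15.5] 3.8987704829128775
sh [ 452.7 -274.7    9.1] 4.651350101837848
disp [557.3 273.9  50.1] 4.940817351557611
[ 652.  -288.7    0.4]
[ 453.3 -276.9    9.4]
[342.6 173.9   0.2]
[584.2  52.9  76. ]
[486.5 268.4  29.9]
```

Run:
```python
from h import *
np.set_printoptions(precision=2,suppress=True)
for p in [(520,-280,260),(650,-285,30),(470,270,30),(707,78,64),(450,-275,60)]:
    for y in (0,1.57,3.14,-1.57): print(p,y,bot.ik(p,down(y)))
def go(x,y,z,yaw):
    bot.move_to([x,y,z],down(yaw)); bot.dwell(.3); return Cam("wrist")
for i,(x,y) in enumerate([(500,-270),(560,-290)]):
    c=go(x,y,240,0); cv2.imwrite(f"pics/w{i}.png",c.img); np.savez(f"w{i}.npz",img=c.img,depth=c.depth,R=c.R,eye=c.eye,cx=c.cx,cy=c.cy,f=c.f)
    P=c.cloud(); print(c.pix([[650,-285,9],[553,-278,26],[453,-275,26]]))
print(bot.read_state()["clock"])
```

```text
(520, -280, 260) 0 [-0.56  0.37  1.34 -0.    1.43  1.01]
(520, -280, 260) 1.57 [-0.56  0.37  1.34  0.    1.43 -0.56]
(520, -280, 260) 3.14 [-0.56  0.37  1.34  0.    1.43 -2.13]
(520, -280, 260) -1.57 None
(650, -285, 30) 0 [-0.46  0.84  1.15 -0.    1.15  1.11]
(650, -285, 30) 1.57 [-0.46  0.84  1.15  0.    1.15 -0.46]
(650, -285, 30) 3.14 [-0.46  0.84  1.15  0.    1.15 -2.03]
(650, -285, 30) -1.57 None
(470, 270, 30) 0 [ 0.45  0.52  1.71 -0.    0.92  2.02]
(470, 270, 30) 1.57 [ 0.45  0.52  1.71 -0.    0.92  0.45]
(470, 270, 30) 3.14 [ 0.45  0.52  1.71  0.    0.92 -1.12]
(470, 270, 30) -1.57 None
(707, 78, 64) 0 [ 0.06  0.81  1.13 -0.    1.21  1.63]
(707, 78, 64) 1.57 [ 0.06  0.81  1.13 -0.    1.21  0.06]
(707, 78, 64) 3.14 [ 0.06  0.81  1.13  0.    1.21 -1.51]
(707, 78, 64) -1.57 None
(450, -275, 60) 0 [-0.62  0.44  1.73 -0.    0.96  0.95]
(450, -275, 60) 1.57 [-0.62  0.44  1.73  0.    0.96 -0.62]
(450, -275, 60) 3.14 [-0.62  0.44  1.73  0.    0.96 -2.19]
(450, -275, 60) -1.57 [-0.62  0.44  1.73 -0.    0.96  2.52]
[[331.61  35.02]
 [323.5  148.32]
 [319.86 253.07]]
[[309.8  106.57]
 [302.6  212.83]
 [300.48 308.83]]
2.7417
```

View pics/w1.png

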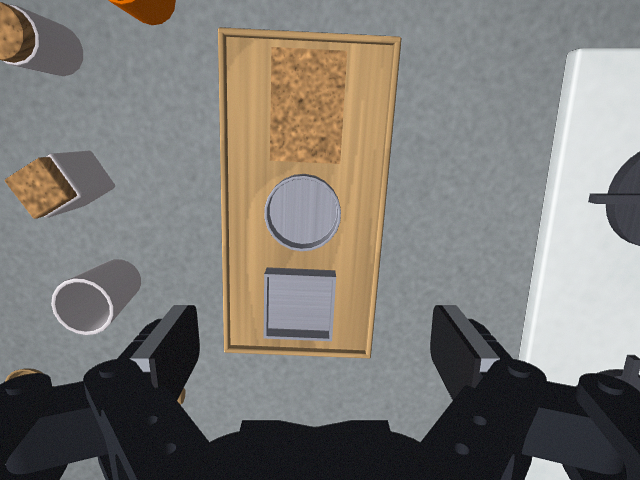

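The wrist picture shows the mat at about (309,105), the round holder at (303,212) and the square holder at (300,304), all clear. The tray is only slightly turned.

```bash
cat >> h.py <<'E'
def load(f):
    d=np.load(f); c=Cam.__new__(Cam)
    for k in d: setattr(c,k,d[k])
    return c
def blobs(mask,k=3,amin=400):
    m=cv2.morphologyEx(mask.astype(np.uint8)*255,cv2.MORPH_OPEN,np.ones((k,k)))
    m=cv2.morphologyEx(m,cv2.MORPH_CLOSE,np.ones((2*k+1,)*2))
    cs,_=cv2.findContours(m,cv2.RETR_EXTERNAL,cv2.CHAIN_APPROX_NONE)
    return [x for x in cs if cv2.contourArea(x)>amin]
def rect(c,cont,z):
    "min-area rectangle of a contour cast on plane z: centre, long, short, angle of long side"
    P=c.plane(cont[:,0],z)[:,:2].astype(np.float32); (ctr,(w,h),a)=cv2.minAreaRect(P); a=np.radians(a)
    if w<h: w,h,a=h,w,a+np.pi/2
    a=(a+np.pi/2)%np.pi-np.pi/2
    return np.array(ctr),w,h,a
E
python3 - <<'E'
from h import *
np.set_printoptions(precision=2,suppress=True)
c1=load("w1.npz"); 
hsv=cv2.cvtColor(c1.img,cv2.COLOR_BGR2HSV)
for u,v in [(290,80),(330,140),(245,100),(380,150),(300,300),(303,212),(268,300),(285,272)]: print((u,v),hsv[v-2:v+3,u-2:u+3].reshape(-1,3).mean(0),hsv[v-2:v+3,u-2:u+3].reshape(-1,3).std(0))
C=[load("w0.npz"),c1]; D=[]
for c in C:
    hsv=cv2.cvtColor(c.img,cv2.COLOR_BGR2HSV); P=c.cloud()
    reg=(abs(P[...,1]+280)<66)&(P[...,0]>400)&(P[...,0]<700)
    g=cv2.GaussianBlur(hsv,(9,9),0)
    mat=reg&(g[...,0]<15)&(g[...,1]>95)&(P[...,0]>585)
    hol=reg&((g[...,1]<75)|(P[...,2]>22))
    print([ (cv2.contourArea(x),cv2.boundingRect(x)) for x in blobs(mat,5)],[(cv2.contourArea(x),cv2.boundingRect(x)) for x in blobs(hol,1)])
    for z in (20,): print(P[reg][:,2].max())
    for x in blobs(mat,5): print("mat",rect(c,x,9))
    for x in blobs(hol,1): print("hol",rect(c,x,26), P[cv2.drawContours(np.zeros((480,640),np.uint8),[x],-1,1,-1)>0][:,2].max())
E
```

```text
(290, 80) [ 15.32 129.72 181.64] [ 0.55  2.62 11.8 ]
(330, 140) [ 15.44 130.24 171.68] [0.64 2.63 7.1 ]
(245, 100) [ 16.8  112.64 188.4 ] [0.57 1.94 3.37]
(380, 150) [ 16.92 112.28 190.44] [0.63 2.6  2.5 ]
(300, 300) [117.28  21.72 167.44] [2.89 1.54 2.04]
(303, 212) [117.2  21.6 167.6] [2.7  1.7  1.81]
(268, 300) [117.64  22.   136.28] [ 4.48  4.26 45.5 ]
(285, 272) [114.76  24.    81.16] [6.04 4.47 6.15]
[] [(52059.5, (70, 302, 570, 178)), (5378.0, (280, 211, 78, 78)), (5159.5, (283, 106, 81, 86))]
392.7958848258877
hol (array([ 287.98, -323.73]), 653.7361450195312, 225.7088165283203, np.float64(1.5706486545124516)) 392.7958848258877
hol (array([ 455.73, -273.36]), 76.55650329589844, 75.56828308105469, np.float64(-0.044628454599220824)) 392.7958848258877
hol (array([ 551.61, -277.43]), 73.46125793457031, 73.37909698486328, np.float64(-1.262791127372386)) 392.7958848258877
[] [(51465.0, (0, 305, 563, 175)), (4947.0, (263, 267, 74, 75)), (4601.0, (263, 173, 78, 79))]
393.3402041268057
hol (array([ 345.97, -243.3 ]), 647.3837890625, 222.58631896972656, np.float64(1.5707904678404985)) 393.3402041268057
hol (array([ 457.39, -274.04]), 79.81375122070312, 74.29296875, np.float64(-0.04562767264021872)) 393.3402041268057
hol (array([ 552.27, -277.92]), 74.00941467285156, 73.36207580566406, np.float64(-0.7997609240513821)) 393.3402041268057
```

Run:
```python
from h import *
np.set_printoptions(precision=2,suppress=True)
C=[load("w0.npz"),load("w1.npz")]; ctr=[]
for c in C:
    P=c.cloud(); reg=(abs(P[...,1]+280)<64)&(P[...,0]>585)&(P[...,0]<712)&(P[...,2]<60)
    g=cv2.cvtColor(cv2.GaussianBlur(c.img,(5,5),0),cv2.COLOR_BGR2HSV)
    b=max(blobs(reg&(g[...,1]>121),5),key=cv2.contourArea)
    print("mat",cv2.boundingRect(b),rect(c,b,9), np.median(P[reg&(g[...,1]>121)][:,2]))
    m=cv2.moments(b); row=[(m['m10']/m['m00'],m['m01']/m['m00'])]
    reg=(abs(P[...,1]+280)<64)&(P[...,0]>400)&(P[...,0]<600)&(P[...,2]<60)
    for x in blobs(reg&(g[...,1]<75),1): 
        m=cv2.moments(x); row.append((m['m10']/m['m00'],m['m01']/m['m00']))
    ctr.append(row)
print(ctr)
for a,b in zip(*ctr): print(tri(C[0],a,C[1],b))
a=C[1].cloud()
for x,y in ((552,-278),(455,-274),(650,-282),(600,-230),(620,-220)):
    u,v=C[1].pix([[x,y,9]])[0].astype(int); print(a[v-3:v+4,u-3:u+4].reshape(-1,3).mean(0))
```

```text
mat (289, 0, 80, 98) (array([ 639.19, -281.65]), 79.55772399902344, 67.86653900146484, np.float64(-0.04611383269721259)) 8.476453790273808
mat (270, 48, 77, 116) (array([ 649.39, -282.14]), 99.83021545410156, 67.69000244140625, np.float64(-0.04557494205063506)) 8.427798432988652
[[(327.9034344283346, 47.13798417034391), (317.90516841421544, 249.36899570072066), (322.8760317307383, 148.80534412435364)], [(306.7669977239809, 104.61669770328989), (298.6924448931516, 304.0428403163385), (302.1282217890405, 212.5043318171973)]]
(array([ 656.1 , -282.49,  -70.93]), np.float64(3.8448922757564907))
(array([ 454.15, -273.  ,   17.04]), np.float64(0.3332535457697769))
(array([ 552.41, -277.47,   21.57]), np.float64(0.11352777689822356))
[ 552.33 -277.89    8.47]
[ 454.93 -273.91    8.42]
[ 650.54 -281.46    8.29]
[ 600.13 -228.6     5.54]
[ 620.81 -218.97    5.6 ]
```

Run:
```python
from h import *
for i,(x,y,z) in enumerate([(500,-10,260),(540,20,260),(440,250,240),(400,270,200)]):
    bot.move_to([x,y,z],down(0)); bot.dwell(.3); c=Cam("wrist"); n=i+2
    cv2.imwrite(f"pics/w{n}.png",c.img); np.savez(f"w{n}.npz",img=c.img,depth=c.depth,R=c.R,eye=c.eye,cx=c.cx,cy=c.cy,f=c.f)
print(bot.read_state()["clock"])
a,b=[cv2.imread(f"pics/w{i}.png") for i in (2,4)]
cv2.imwrite("pics/m24.png",cv2.resize(np.vstack([a,b]),(400,600)))
```

```text
6.9083
```

View pics/w2.png

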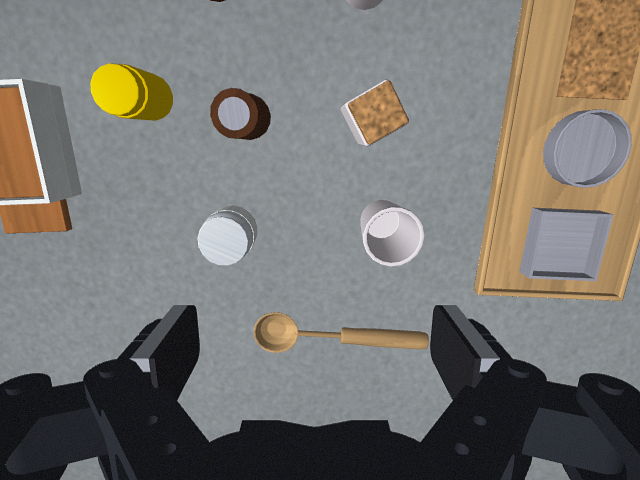

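View pics/w4.png

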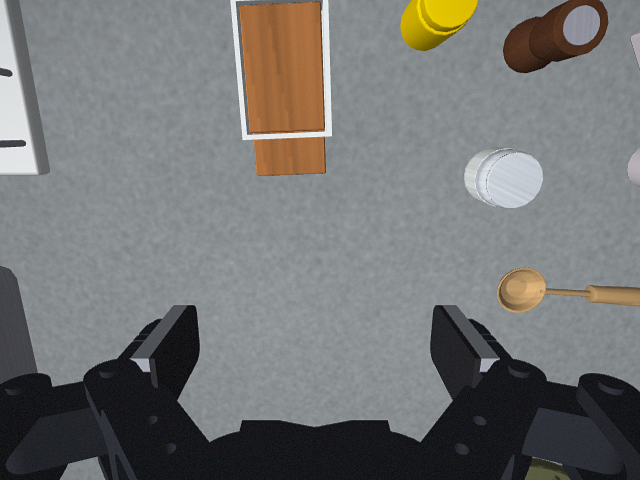

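The middle view shows the square jar at (377,112), turned about 25 degrees; the cup at (392,236), open; the flat mill at (238,113) and the tin at (225,237). The dispenser view shows the jutting coaster with front corners at about (257,176) and (325,173).

Run:
```python
from h import *
np.set_printoptions(precision=2,suppress=True)
C=[load("w4.npz"),load("w5.npz")]; cor=[]
for c in C:
    P=c.cloud(); g=cv2.cvtColor(cv2.GaussianBlur(c.img,(3,3),0),cv2.COLOR_BGR2HSV)
    b=[x for x in blobs((g[...,0]<15)&(g[...,1]>140)&(abs(P[...,2]-28)<6)&(P[...,1]>200),3)]
    for x in b:
        r=rect(c,x,30); bx=cv2.boxPoints(cv2.minAreaRect(x)); print(cv2.boundingRect(x),r)
        m=np.zeros((480,640),np.uint8); cv2.drawContours(m,[x],-1,1,-1); print(np.median(P[m>0][:,2]))
        q=x[:,0]; fl=q[np.argmax(q[:,1]-q[:,0])]; fr=q[np.argmax(q[:,1]+q[:,0])]; cor.append((fl,fr)); print(fl,fr,c.plane([fl,fr],30))
if len(cor)==2:
    for k in (0,1): print(tri(C[0],cor[0][k],C[1],cor[1][k]))
# dispenser rim (white, z~54)
for c in C:
    P=c.cloud(); h=cv2.cvtColor(c.img,cv2.COLOR_BGR2HSV)
    for x in blobs((P[...,2]>51)&(P[...,2]<58)&(P[...,1]>200)&(P[...,1]<350)&(P[...,0]<640),1): print("rim",cv2.boundingRect(x),rect(c,x,54))
# middle things
C=[load("w2.npz"),load("w3.npz")]
for c in C:
    P=c.cloud(); print("--")
    for x in blobs((P[...,2]>25)&(P[...,2]<110)&(abs(P[...,1])<140)&(P[...,0]>400),3,300):
        m=np.zeros((480,640),np.uint8); cv2.drawContours(m,[x],-1,1,-1); Q=P[m>0]; zt=np.percentile(Q[:,2],97); T=Q[Q[:,2]>zt-4][:,:2].astype(np.float32)
        (e,rad),r=cv2.minEnclosingCircle(T),cv2.minAreaRect(T); print(np.array(e),rad,zt,np.array(r[0]),r[1],np.radians(r[2]))
```

```text
(255, 138, 70, 37) (array([486.79, 272.59]), 61.885616302490234, 30.504981994628906, np.float64(-1.531484461354288))
29.507685945648234
[257 173] [324 171] [[471.85 302.81  30.  ]
 [473.61 241.37  30.  ]]
(271, 84, 81, 46) (array([487.12, 272.77]), 61.977386474609375, 31.952167510986328, np.float64(-1.5313755006150007))
29.452278036827863
[274 129] [351 126] [[470.68 302.68  30.  ]
 [472.93 241.65  30.  ]]
(array([470.86, 303.83,  21.17]), np.float64(0.5721360056559095))
(array([473.04, 241.19,  24.31]), np.float64(0.1101479737987061))
rim (230, 0, 102, 140) (array([555.12, 275.26]), 103.34058380126953, 74.8662109375, np.float64(0.03972033609517811))
rim (253, 0, 111, 84) (array([529.24, 274.33]), 74.91014862060547, 52.598358154296875, np.float64(-1.5377099520228357))
--
[510.19  43.17] 78.51145935058594 55.83768171676961 [513.73  50.38] (48.01603698730469, 155.06365966796875) 1.0313588666665423
[510.85 -53.25] 71.5745620727539 72.14603339130703 [515.3  -63.58] (139.69859313964844, 54.97890853881836) 0.419108485096063
[576.9   32.86] 43.8390998840332 77.5770044508677 [571.39  36.41] 
[... 492 characters left out ...]
9 -49.01] (190.5413360595703, 54.932579040527344) 0.49103430757908245
[589.27  46.14] 31.675756454467773 77.6767763643264 [584.01  46.55] (38.8747444152832, 58.8341064453125) 0.13986163044185487
[591.79 -33.18] 55.54306411743164 76.7506839892375 [583.1  -33.36] (107.00752258300781, 48.47791290283203) 1.570490462743701
[600.78  80.66] 60.88821792602539 76.40650454694996 [596.84  81.  ] (119.84809112548828, 29.980182647705078) 1.4966834831351905
[655.83 -26.99] 67.60099029541016 76.75940381392053 [665.16 -18.9 ] (36.22978973388672, 134.7085418701172) 0.7141161268184419
[700.92  79.66] 7.306884288787842 89.2623293739949 [699.03  79.52] (3.774887800216675, 14.613569259643555) 0.07016192766927587
```

Run:
```python
from h import *
print(bot.tip_reach); bot.move_gripper(72); print(bot.tip_reach)
q=down(0.0394)
bot.move_to([410,270,45],q); hit=bot.servo_line([410,270,8],speed=25,until_force=4)
s=bot.read_state(); print(hit,s["ee_pos"],s["ft_force"],s["grip_width"],s["clock"])
bot.servo_line([410,270,60],speed=150)
```

```text
19.0
19.0
False [410.06136369 270.0279164    8.12300647] [-0.73006125  0.34266035  0.4068129 ] 72.20376467795101 9.5
```

Run:
```python
from h import *
q=down(0.0394)
bot.move_gripper(68)
bot.servo_line([410,270,14],speed=150); hit=bot.servo_line([410,270,-12],speed=20,until_force=4)
s=bot.read_state(); print(hit,s["ee_pos"],s["ft_force"],s["grip_width"],s["clock"])
bot.servo_line([410,270,60],speed=150)
```

```text
False [410.08177085 270.05059442 -11.86527094] [-0.10703425 -0.02054874  0.0455506 ] 68.23670974637632 12.125
```

Run:
```python
from h import *
bot.servo_line([410,270,10],speed=150); print(bot.servo_line([410,270,0],speed=40,until_force=4)); s=bot.read_state(); print(s["ee_pos"],s["ft_force"],s["moment"],s["effort"],s["joint_positions"])
c=Cam("scene"); w=Cam("wrist"); bot.servo_line([410,270,60],speed=150)
u,v=c.pix([[410,270,0]])[0].astype(int); print(u,v)
print(w.pix([[410,270+36,0],[410,270-36,0]]), w.depth[300:440:20,150], w.depth[300:440:20,470], bot.read_state()["effort"])
a=c.img[max(v-120,0):v+80,max(u-150,0):u+150]; cv2.imwrite("pics/low.png",np.vstack([cv2.resize(a,(400,267)),cv2.resize(w.img,(400,300))]))
```

```text
False
[4.09988263e+02 2.70006995e+02 4.46439146e-02] [ 0.75813986  0.58905716 -0.36091653] [-0.05077181 -0.02886942  0.02092204] [-4.08473279e-03 -5.31170225e+01 -2.47590244e+01  9.68925889e-06
 -4.25805047e-02  3.44583293e-05] [5.07746279e-01 4.83440749e-01 1.85858365e+00 1.94911733e-05
 7.99605085e-01 2.03916371e+00]
482 206
[[230.96664171 295.25410822]
 [400.99121807 301.50037022]] [166.75494  169.32321  171.39793  100.15775   93.63336   79.178154
  73.772575] [166.12389  168.52785  171.78226  100.64757   93.137085  79.369705
  72.4356  ] [ 2.18141405e-02 -5.29640043e+01 -2.96354896e+01  5.94019093e-04
  8.78133578e-02 -4.65878634e-05]
```

View pics/low.png

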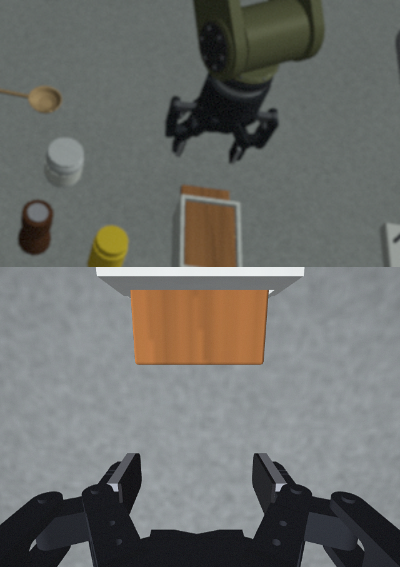

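The lower wrist picture shows the gripper at TCP z = 0 in front of the jutting coaster, with the pads fully visible. No contact was reported, so I'll check where the tips really are using the wrist depth.

Run:
```python
from h import *
np.set_printoptions(precision=1,suppress=True)
bot.servo_line([410,270,20],speed=150); bot.dwell(.2)
s=bot.read_state(); w=Cam("wrist"); bot.servo_line([410,270,60],speed=150)
P=w.cloud(); T=rot(s["tool_rot"]).as_matrix()
print("table z",np.median(P[200:260,250:400,2]), np.median(P[300:340,270:360,2]))
Q=(P-s["ee_pos"])@T   # tool coords
d=w.depth; g=w.img.max(2)
for r in range(280,380,8): print(r,[ (int(u),Q[r,u],int(g[r,u])) for u in (150,170,190,210,220)])
```

```text
table z -0.5232947027137271 -0.49999129532864117
280 [(150, array([ -0.3, -79.2,  22.1]), 148), (170, array([  0.1, -69.2,  21.1]), 153), (190, array([  0.2, -59.6,  20.7]), 149), (210, array([  0.1, -50.2,  21. ]), 156), (220, array([ -0.3, -45.7,  22. ]), 157)]
288 [(150, array([ -3.7, -78.8,  20.2]), 148), (170, array([ -4.4, -70.1,  22.1]), 156), (190, array([ -4.1, -60.2,  21.3]), 149), (210, array([ -3.9, -50.5,  20.9]), 156), (220, array([ -4.4, -46. ,  22.1]), 153)]
296 [(150, array([ -8.3, -79.9,  21.5]), 148), (170, array([ -8.1, -70.1,  21.1]), 151), (190, array([ -8.4, -60.7,  21.8]), 157), (210, array([ -8.3, -51. ,  21.6]), 154), (220, array([ -8.3, -46.2,  21.5]), 150)]
304 [(150, array([-12.3, -80.1,  20.9]), 152), (170, array([-12.6, -70.7,  21.6]), 155), (190, array([-11.7, -60.3,  19.7]), 156), (210, array([  9.5, -37.4, -26.2]), 98), (220, array([  8.1, -34.6, -23.3]), 27)]
312 [(150, array([-16.3, -80.4,  20.6]), 159), (170, array([-16.8, -71.1,  21.7]), 159), (190, array([  6.2, -44.8, -25.9]), 32), (210, array([  9.7, -35.6, -33.1]), 20), (220, array([  5.4, -3
[... 1004 characters left out ...]
[ -1.3, -34.7, -39.7]), 26), (220, array([ -7.9, -34.4, -28.9]), 23)]
360 [(150, array([ 11.2, -43. , -64.1]), 57), (170, array([ 11.1, -37.9, -63.8]), 32), (190, array([  5.1, -36.1, -54.5]), 58), (210, array([ -4. , -34.8, -40.3]), 28), (220, array([-11.8, -34.9, -28. ]), 9)]
368 [(150, array([ 10.9, -41.8, -67.1]), 26), (170, array([ 11. , -36.7, -67.3]), 27), (190, array([  2.4, -36.4, -54.4]), 42), (210, array([ -6. , -34.5, -41.7]), 22), (220, array([-47.8, -48.7,  21.3]), 151)]
376 [(150, array([ 11.1, -40.3, -70.8]), 34), (170, array([ 10.8, -35.7, -70.3]), 30), (190, array([ -0.4, -36.8, -54. ]), 27), (210, array([ -8.6, -34.6, -42.3]), 25), (220, array([-52.2, -48.9,  20.9]), 153)]
```

The depth puts the fingertips about 24 mm *behind* the reported TCP at 68 mm opening, where the text says 19 mm ahead. That fits with no contact down to TCP z = -12. I'll confirm with a careful touch.

Run:
```python
from h import *
bot.servo_line([410,270,-10],speed=150); hit=bot.servo_line([410,270,-34],speed=15,until_force=4)
s=bot.read_state(); print(hit,s["ee_pos"],s["ft_force"],s["grip_width"])
bot.servo_line([410,270,30],speed=150); bot.dwell(.2)
s=bot.read_state(); w=Cam("wrist"); P=w.cloud(); T=rot(s["tool_rot"]).as_matrix();Q=(P-s["ee_pos"])@T
m=(Q[...,2]<0)&(Q[...,2]>-45)&(abs(Q[...,0])<20)
for sg in (1,-1):
    k=m&(Q[...,1]*sg>0); q=Q[k]; print(np.percentile(q,[1,50,99],axis=0).round(1))
print(s["clock"])
```

```text
True [410.04422734 270.04126302 -17.81435435] [-2.95138018 -1.34927955  8.24753223] 68.16922915363932
[[-11.7  33.  -44.7]
 [  5.6  33.5 -34.2]
 [ 10.3  46.8 -18.1]]
[[-11.9 -48.  -44.8]
 [  5.6 -34.8 -34.2]
 [ 10.3 -34.3 -18.2]]
17.4167
```

```bash
cat >> h.py <<'E'
def tip(w): return -9.7-13*(w/85)**2   # fingertip z in tool frame (touch: -18 at 68 mm)
def off(yaw): # pad centre lies 0.6 mm along tool -y from the TCP: TCP = target + off
    t=rot(down(yaw)).apply([0,0.6,0]); return t[:2]
def snap(n):
    c=Cam("wrist"); cv2.imwrite(f"pics/{n}.png",c.img); np.savez(f"{n}.npz",img=c.img,depth=c.depth,R=c.R,eye=c.eye,cx=c.cx,cy=c.cy,f=c.f); return c
E
python3 - <<'E'
from h import *
a=0.0394; q=down(a); d=np.array([np.cos(a),np.sin(a)])
g=np.array([485.1,272.6])+off(a)
bot.move_gripper(72); bot.move_to([*g,45],q)
zt=21.5-tip(64)*-1*-1 if 0 else 21.5+tip(64)
print("z",zt)
h=bot.servo_line([*g,zt],speed=80,until_force=8); print(h,bot.read_state()["ee_pos"])
if not h:
    bot.move_gripper(50,40); s=bot.read_state(); print(s["grip_width"],s["grip_force"],s["ft_force"])
    if s["grip_width"]>60:
        e=g-95*d; bot.servo_line([*e,zt],speed=70); s=bot.read_state(); print(s["grip_width"],s["ft_force"])
        bot.servo_line([*e,120],speed=150); bot.dwell(.2); snap("held")
        w=Cam("scene"); cv2.imwrite("pics/s1.png",np.vstack([cv2.resize(w.img[150:330,380:620],(480,360)),cv2.resize(cv2.imread("pics/held.png"),(480,240))[:,:]]))
print(bot.read_state()["clock"])
E
```

```text
z 4.430034602076127
False [485.14632834 272.06512253   4.41320175]
62.67859427669181 42.815685868263245 [-1.74363787 -0.49196771  4.67795061]
62.90635868853602 [-1.0315597   0.10703438 -0.41159748]
21.7083
```

View pics/s1.png

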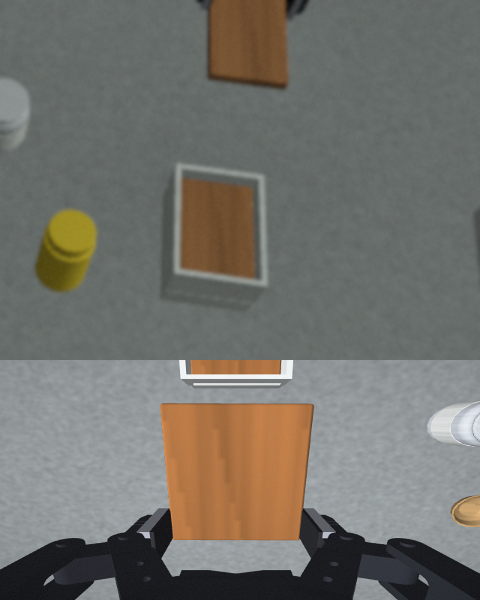

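The coaster is out and held straight, and the dispenser still holds the other two. Next I'll measure the held coaster in the tool frame and lay it on the mat.

```bash
cat >> h.py <<'E'
def coaster(c,ztop,xmin=-1e9):
    P=c.cloud(); g=cv2.cvtColor(cv2.GaussianBlur(c.img,(3,3),0),cv2.COLOR_BGR2HSV)
    b=max(blobs((g[...,0]<15)&(g[...,1]>140)&(abs(P[...,2]-ztop)<12),3),key=cv2.contourArea)
    m=np.zeros((480,640),np.uint8); cv2.drawContours(m,[b],-1,1,-1)
    r=rect(c,b,ztop); return r,np.median(P[m>0][:,2])
E
python3 - <<'E'
from h import *
np.set_printoptions(precision=2,suppress=True)
c=load("held.npz"); s=bot.read_state(); z=s["ee_pos"][2]+25.6
r,zm=coaster(c,z); print(r,z,zm)
v=rot(s["tool_rot"]).inv().apply([*(r[0]-s["ee_pos"][:2]),0]); print("centre in tool",v)
t=rot(s["tool_rot"]).as_matrix()[:,0]; print("tool yaw",np.arctan2(t[1],t[0]),s["ee_pos"])
E
```

```text
(array([423.83, 270.1 ]), 93.19761657714844, 62.18008804321289, np.float64(0.038936642687773526)) 145.15767147170547 143.38282307177874
centre in tool [33.8  -0.59 -0.02]
tool yaw 0.0393615105364027 [390.08 268.18 119.56]
```

Run:
```python
from h import *
np.set_printoptions(precision=2,suppress=True)
a=-0.0456; q=down(a); m=np.array([649.4,-282.1]); v=np.array([33.9,-0.6,0])
p=m-rot(q).apply(v)[:2]
bot.move_to([*p,125],q); bot.servo_line([*p,5],speed=150); bot.dwell(.2); c=snap("hov")
r,zm=coaster(c,bot.read_state()["ee_pos"][2]+25); print(r,zm)
h=bot.servo_line([*p,-7.5],speed=20,until_force=5); s=bot.read_state(); print(h,s["ee_pos"],s["ft_force"])
bot.move_gripper(72); bot.servo_line([*p,60],speed=100); 
bot.move_to([580,-280,220],down(0)); bot.dwell(.3); c=snap("laid"); r,zm=coaster(c,19); print(r,zm)
print(bot.read_state()["clock"])
```

```text
(array([ 649.54, -282.36]), 94.3985595703125, 62.716522216796875, np.float64(-0.04821320258452211)) 30.09034472319044
True [ 615.4  -281.12   -5.72] [-0.91  1.27  6.76]
(array([ 648.69, -281.94]), 95.28445434570312, 63.692909240722656, np.float64(-0.04785367583736111)) 18.41276291458138
27.7
```

View pics/laid.png

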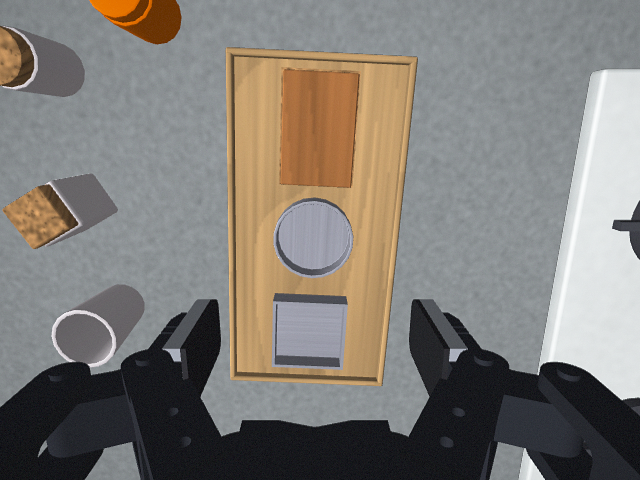

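The coaster lies squarely on the mat at about (319,128), aligned with it. Next is the cup.

```bash
cat >> h.py <<'E'
def top(c,z,xy,rad,tol=4,bias=-0.6):
    "hull of the points near height z around xy, cast on plane z: enclosing circle and rectangle"
    P=c.cloud(); m=(abs(P[...,2]-z-bias)<tol)&(np.hypot(P[...,0]-xy[0],P[...,1]-xy[1])<rad)
    m=max(blobs(m,1,60),key=lambda x:cv2.contourArea(cv2.convexHull(x)))
    W=c.plane(m[:,0],z)[:,:2].astype(np.float32); (e,r),R_=cv2.minEnclosingCircle(W),cv2.minAreaRect(W)
    el=cv2.fitEllipse(cv2.convexHull(W)); mask=cv2.drawContours(np.zeros((480,640),np.uint8),[m],-1,1,-1)
    return np.array(e),r,np.array(el[0]),el[1],np.array(R_[0]),R_[1],np.radians(R_[2]),np.percentile(P[mask>0][:,2],95)
E
python3 - <<'E'
from h import *
np.set_printoptions(precision=1,suppress=True)
bot.move_to([430,-82,190],down(0)); bot.dwell(.3); c=snap("cup1"); r=top(c,72,(478,-82),40); print(r)
bot.move_to([480,-82,150],down(0)); bot.dwell(.3); c=snap("cup2"); r2=top(c,72,(478,-82),40); print(r2)
print(bot.read_state()["clock"])
E
```

```text
(array([476.6, -81. ]), 27.625417709350586, array([476.6, -80.9]), (54.632633209228516, 54.77140808105469), array([476.5, -80.8]), (54.46830749511719, 54.168678283691406), np.float64(1.57049072905981), np.float64(72.02222855737291))
(array([477.1, -81. ]), 27.731626510620117, array([477. , -80.9]), (54.76054000854492, 55.18513107299805), array([477. , -80.7]), (54.83720016479492, 54.850494384765625), np.float64(0.8290268007444261), np.float64(71.95107909783874))
29.75
```

```bash
cat >> h.py <<'E'
def pick(xy,zt,w_open,w_min,force,yaw):
    "zt: fingertip height at grasp; returns state"
    p=np.array(xy)+off(yaw); q=down(yaw)
    bot.move_gripper(w_open); bot.move_to([*p,140],q)
    h=bot.servo_line([*p,zt],speed=110,until_force=10); s=bot.read_state()
    if h: print("HIT",s["ee_pos"],s["ft_force"]); return None
    bot.move_gripper(w_min,force); s=bot.read_state(); print("grip",s["grip_width"],s["grip_force"],s["ft_force"])
    bot.servo_line([*p,140],speed=140); s=bot.read_state(); print("lift",s["grip_width"],s["ft_force"]); return s
def place(xy,z,yaw,w_open):
    p=np.array(xy)+off(yaw); q=down(yaw)
    bot.move_to([*p,150],q); bot.servo_line([*p,z+12],speed=150)
    h=bot.servo_line([*p,z-3],speed=25,until_force=4); s=bot.read_state(); print("put",h,s["ee_pos"],s["ft_force"])
    bot.move_gripper(w_open); bot.servo_line([*p,150],speed=150)
E
python3 - <<'E'
from h import *
zt=31+tip(54)
if pick((477,-81),zt,72,35,30,0):
    place((648.7,-281.9),zt+19,0,72)
    bot.move_to([590,-280,220],down(0)); bot.dwell(.3); c=snap("cup3"); r=top(c,91,(648,-282),40); print(r); print(coaster(c,19))
    print(bot.read_state()["clock"])
E
```

```text
grip 53.98482759450914 29.69081344170263 [-2.43948028  1.9493691   9.06252518]
lift 53.905974464999616 [-0.01269897  0.20814038 -2.06078263]
put True [ 648.7110119  -282.80644512   36.0123404 ] [-0.17244231 -0.01425027  4.24333594]
(array([ 647.96313477, -281.80895996]), 27.6408748626709, array([ 647.9588623 , -281.78646851]), (54.757232666015625, 54.94799041748047), array([ 648.0368042, -281.6907959]), (54.48111343383789, 54.83635330200195), np.float64(0.4653576396661652), np.float64(91.03780396006488))
((array([ 680.55078125, -283.36047363]), 64.43289947509766, 32.329124450683594, np.float64(1.5577799938090795)), np.float64(18.462816186721966))
37.2083
```

View pics/cup3.png

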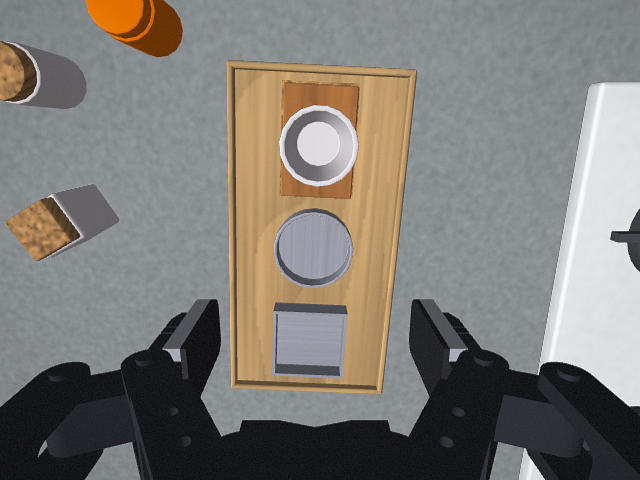

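The cup stands in the middle of the coaster, its rim centred within about 1 mm. Next I'll look at the square jar and the knob mill.

Run:
```python
from h import *
np.set_printoptions(precision=2,suppress=True)
bot.move_to([550,-62,190],down(0)); bot.dwell(.3); c=snap("jar1"); r=top(c,76,(588,-61),36); print(r)
bot.move_to([590,-50,190],down(0)); bot.dwell(.3); c=snap("jar2"); print(top(c,76,(588,-61),36)); 
bot.move_to([650,70,190],down(0)); bot.dwell(.3); c=snap("mil1"); print(top(c,76,(707,78),26)); print(top(c,93,(707,78),26,4))
for z,rad in ((76,26),):
    for xy in ((700,-53),(584,55)): 
        try: print(xy,top(c,z,xy,30))
        except Exception as e: print(e)
print(bot.read_state()["clock"])
a,b=cv2.imread("pics/jar2.png"),cv2.imread("pics/mil1.png"); cv2.imwrite("pics/jm.png",cv2.resize(np.vstack([a[:320],b[:320]]),(600,600)))
```

```text
(array([583.5 , -62.85]), 25.627513885498047, array([583.5 , -62.47]), (43.96443557739258, 54.23789596557617), array([583.53, -62.77]), (37.745628356933594, 37.62853240966797), np.float64(0.5103147616334155), np.float64(76.57726881974547))
(array([583.8 , -62.39]), 25.74612808227539, array([584.1 , -62.66]), (46.95165252685547, 49.12810134887695), array([584.1 , -62.58]), (38.1811408996582, 37.669857025146484), np.float64(0.511427397047337), np.float64(76.51274871386437))
(array([706.64,  79.72]), 19.826435089111328, array([706.67,  79.78]), (39.11753845214844, 39.22633743286133), array([706.75,  79.89]), (38.918487548828125, 38.81535720825195), np.float64(1.1049811560534557), np.float64(94.54054606074168))
(array([706.87,  79.64]), 9.025922775268555, array([706.87,  79.66]), (17.446062088012695, 17.86245346069336), array([706.74,  79.73]), (16.855581283569336, 16.973079681396484), np.float64(1.5698172156201289), np.float64(95.77309444763493))
(700, -53) (array([699.54, -54.57]), 20.29379653930664, array([699.5 , -54.48]), (38.98122024536133, 40.25031661987305), array([699.51, -54.56]), (39.896324157714844, 38.71025466918945), np.float64(1.3823953896930394), np.float64(76.56795970656772))
(584, 55) (array([583.98,  56.11]), 20.52553367614746, array([583.87,  56.21]), (39.1111946105957, 40.86366271972656), array([584.2 ,  56.01]), (38.95893096923828, 40.31729507446289), np.float64(1.5646216546494933), np.float64(77.22391903281739))
40.0417
```

View pics/jm.png

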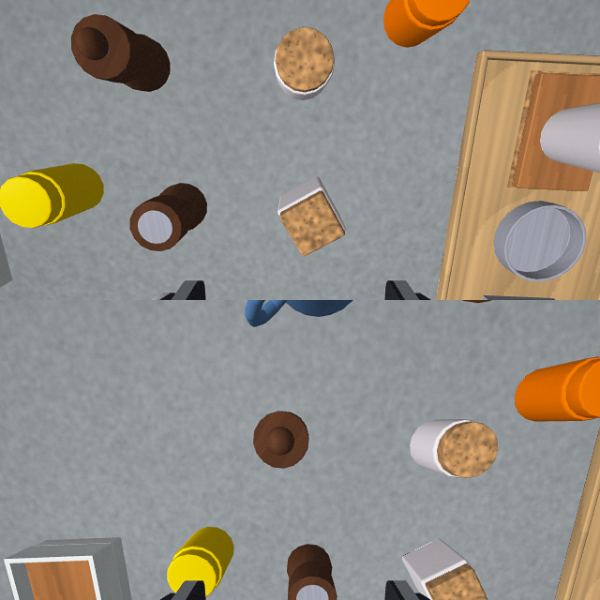

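Top half: the square jar's lid is at about (310,220) and the round jar is well clear. Bottom half: the knob mill is at (280,440), with free space for the fingers on both sides.

Run:
```python
from h import *
zt=45+tip(40)
if pick((706.8,79.7),zt,62,25,35,0):
    place((552.2,-277.7),zt+9,0,60)
    zt=29+tip(42)
    if pick((583.9,-62.6),zt,60,28,35,0.511):
        place((454.3,-273.3),zt+9,-0.0456,60)
        bot.move_to([520,-200,230],down(0)); bot.dwell(.3); c=snap("end"); print(top(c,85,(454,-273),38),top(c,102,(552,-278),26))
t=Cam("top"); s=Cam("scene"); print(bot.read_state()["clock"])
cv2.imwrite("pics/fin.png",np.vstack([cv2.resize(c.img,(400,300)),cv2.resize(s.img,(400,300))]))
```

```text
grip 38.97226906032345 35.56526974251028 [-1.13335504  0.11022788  5.67026163]
lift 39.09765777305966 [-0.09338375  0.6713935  -2.24513023]
put True [ 552.46567235 -278.36432967   42.3139824 ] [0.18292261 0.74256995 5.62626917]
grip 41.929314343574966 36.143426299095154 [-0.94236173 -0.07996866  6.48226913]
lift 41.58291854739745 [ 0.21609869 -0.50662525 -1.21560609]
put True [ 454.31864822 -274.02060296   25.69175294] [-0.2949541   0.26953758  4.4494808 ]
(array([ 454.99539185, -272.1517334 ]), 25.511831283569336, array([ 455.84042358, -271.31448364]), (43.31255340576172, 47.475399017333984), array([ 454.48843384, -272.50897217]), (38.22317886352539, 38.7181510925293), np.float64(1.5316017860838733), np.float64(85.53450718239748)) (array([ 552.56292725, -276.23550415]), 9.082613945007324, array([ 552.51104736, -276.33435059]), (17.646060943603516, 17.731069564819336), array([ 552.59405518, -276.40606689]), (17.352508544921875, 17.025596618652344), np.float64(1.5700316000878802), np.float64(104.6662097380391))
55.3917
```

View pics/fin.png

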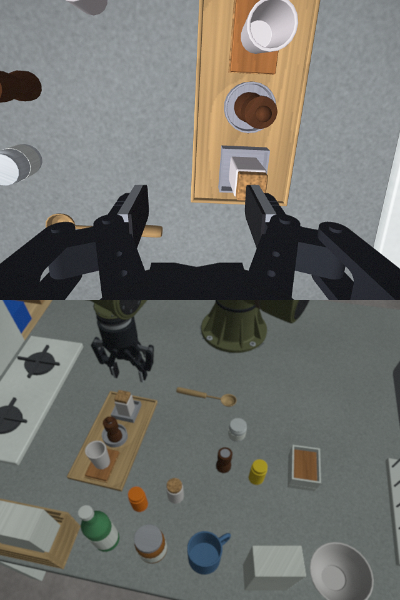

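Both pictures show the cup on the coaster, the mill in the round holder and the jar in the square holder, all upright. The look-alikes haven't moved, the dispenser is intact, and the gripper is open and clear.

Run:
```python
from rig import bot
print(bot.finish_job())
```

```text
the job is handed in; nothing more can be done
None
```

The breakfast tray is laid as asked and the job was handed in after about 55 s of robot time; the fingertips turned out about 18 mm behind the reported TCP at 68 mm opening (stated as 19 mm ahead), so I set the grasp heights from a touch on the table instead.

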